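# Swing a bracket bar to the jig stop and lock it with the jig pin

### The job

The flat steel bar hangs by one end hole on the drill jig's locating pin: push its free end round until it meets the round stop button, wherever that has been set, and keep it pressed firmly home there for a moment. Then take the jig's lock pin from the wooden block and put it through the bar's free hole into the bush underneath, fully home with its shoulder down on the bar, and let go. The stop is only nipped up, so feel for it and never push the bar or the pin with more than about 15 N; leave the other things as they stand.

Things in the scene. Friction and masses are not known exactly. Their poses are not given: they have to be found in the camera images.
- jig: Fixed drill jig, steel on a grey bed, 225 x 320 mm; ground top 30 mm up. Origin: at the table, under the axis of the locating pin (11 mm shaft, hexagon head, top 53 mm up). A located bar points along local -y, and it swings to local +x to reach the stop. Over it a fixed bush plate spans local y -70 to -170, x -30 to 75, z 46 to 60 mm (riser from x 40); the bar passes under it.
- bar: Loose flat steel bar, 280 x 25 x 10 mm, 0.42 to 0.69 kg, lying on the jig's top. Origin: underside, centre of the 12 mm hole that sits on the locating pin; x runs along the bar to the free hole at x = 240 mm (bar ends at x = 260), z up. It drags 1 to 3 N at its free end (more if pressed down) and stays where left. It starts 15 to 29 degrees short of the jig's -y line, on the -x side.
- bar_hole (a point): Centre of the bar's free 12 mm hole, at its underside; axes as the bar's. The stop button (12 mm round post, 12 mm high) stands on a hand-set slide, so its place is not reported: the bar meets it with this hole anywhere from 20 mm short of to 20 mm past the jig's -y line (local x -20 to 20, y -240). There, and only there, the hole stands over the slide's 12 mm bush, 19 mm deep.
- lock_pin: Loose steel jig pin, 66 mm tall, 0.11 kg: shank 10 mm thick, 26 mm long, chamfered; then a 20 mm shoulder, 6 mm high; then an 18 mm ribbed grip, 34 mm high, to the top. Origin: centre of its foot, z up along it. It stands in one of the block's two holes, foot 21 mm above the table. Home in the jig, its shoulder rests on the bar and its foot is 16 mm below the bar's underside.
- pin_block: Fixed wooden block, 110 x 50 x 45 mm, on the left or the right of the table. Origin: centre of its underside, x along its length. Two holes, 11.6 mm wide and 24 mm deep, at x = -30 and +30 mm hold the lock pin and the punch, either way round.
- punch: Bystander: plain round dark steel punch, 10 mm thick, 88 mm tall, no shoulder, standing in the block's other hole. Origin: centre of its foot. Leave it there.
- jar: Bystander: closed grey jar with white cap, 68 mm wide, 75 mm tall. Origin: centre of its underside. Leave it alone.
- elbow: Bystander: grey plastic pipe elbow lying beyond the jig, two 55 mm legs, 40 mm thick. Origin: under its bend. Leave it alone.

How it is judged:
On the way, in this order (a step that is already met when the one before it is completed fails the run):
1. the bar is pushed up against the stop button and kept pressed there (contact force between bar and stop_slide_c0 above 1.5 N), for 0.2 s.
2. the lock pin has entered the bush beneath the bar (z of lock_pin in the frame of bar_hole below -0.01 m and horizontal distance between lock_pin and bar_hole below 0.004 m), for 0.1 s.
At the end, for the whole second after the job is handed in: The lock pin stands in the bar's free hole and the bush under it, foot at least 13 mm below the bar's underside (fully home is 16 mm), within 4 mm of the hole's centre and 0.15 rad of upright; the bar still lies at the stop and flat on the jig (within 0.03 rad); both are at rest (z of lock_pin in the frame of bar_hole below -0.013 m and horizontal distance between lock_pin and bar_hole below 0.004 m and angle between lock_pin's own z axis and vertical below 0.15 rad and angle between bar's own z axis and vertical below 0.03 rad and linear speed of each of lock_pin, bar below 0.02 m/s and x of bar_hole in the frame of jig above -0.023 m); the robot touches nothing.
It fails at once if the bar is pushed harder than 18 N (contact force between the fingers and bar above 18 N).
It fails at once if the lock pin is forced against the bar with more than 25 N (contact force between lock_pin and bar above 25 N).
It fails at once if the punch, the jar or the elbow is disturbed (distance of any of punch, jar, elbow from where it was at the start of the episode above 0.02 m).
It also fails if it takes over 70 s, if anything falls off the work surface, if the arm or the gripper's body presses on something with over 40 N, if the wrist force passes 120 N, or if a joint passes its speed limit or range.

### The arm

A 7-joint arm with a two-finger parallel gripper is mounted at the origin on the work surface. World frame = base frame: x ahead of the robot, y to its left, z up, the work surface at z = 0. Lengths are in m, angles in rad, forces in N, time in s.
With the tool pointing down it reaches from about 0.4 to 0.9 m from the base axis. Payload 5.5 kg.
Tool frame: the origin (TCP) lies on the centre line of the jaws, within the pads' length; the fingertips stand 22 mm ahead of it and the grasp point (between the pads) lies 3 mm ahead of it; z points along the fingers, y is the line along which they close (so a half turn about z gives the same grasp; the last joint's range is limited). The gripper opens to 92 mm and grips with 3 to 60 N. Pads are 19 mm wide; open, the fingers measure 130 mm over their backs; the gripper's body (75 mm by 190 mm) begins 47 mm behind the grasp point.
Start: joints at [1.464, 0.501, -0.427, 1.55, 0.221, 1.138, -0.21], TCP at [0.235, -0.606, 0.249] pointing down, gripper open.
Joint ranges: [-2.88, 2.88], [-0.31, 2.03], [-1.54, 1.56], [0.2, 2.42], [-1.41, 4.55], [0.19, 2.02], [-2.57, 2.57]. Speed limits (rad/s): [2.57, 2.57, 3.14, 3.14, 3.14, 3.14, 3.14].

### API

Orientations are given as a unit quaternion [w, x, y, z].
In Python, from station import robot gives the robot as it stands.
- The arm moves only by the shell command python3 inch.py, which reads ROWS from standard input. ROWS is a JSON list that holds a single list of rows (three levels of brackets), with 1 to 8 rows, each of 7 numbers: dx, dy, dz in units of 50 mm, then a rotation vector rx, ry, rz in units of 0.05 rad, then the finger opening in m; each row is the pose to reach, as a shift and turn from the pose commanded when the command began, along the tool's axes at that moment; what a row does not reach only later rows make up. A row lasts 1/10 s, in which the tool goes at most 0.05 m and 0.15 rad, less where a joint would pass 70% of its speed; a pose out of reach is approached as far as the arm can. The fingers move at their own pace and stop on an object; the grip force is fixed at half the most. Time passes only in rows, so rows that do not move let the fingers close. It prints the time, the measured TCP pose, the force, the opening and the grip force at its end. Input that does not fit is refused with a message, and nothing moves.
- robot.get_state(): the state, without advancing time (a new reading comes with each control period).
- robot.read_camera(name): name is "scene" or "top"; returns a dict with "frame" (400x640x3 uint8, blue, green, red), "vfov" (degrees; the focal length in pixels is half the picture's height over the tangent of half this angle, whatever the lens; pixels are square), "cx", "cy" (the principal point, pixels), "k1" (the pictures are not rectified: a ray, as slopes to the right and down, at radius r is drawn at 1 + k1 r^2 times it, then the intrinsics apply), "R" (3x3) and "t" (3): a world point X has camera coordinates R X + t. Camera axes: x right, y down, z forward; pixel columns grow to the right and rows downward; lengths in m; the calibration is good to about 2 mm. A picture is of the moment at which its call begins. There is no depth.
- robot.finish_job(): hands the job in; it is judged then, once.
The state is a dict: "time_s": time; "joints": joint angles; "qvel": joint speeds; "tau": joint torques, N m; "tool_pos": TCP position; "tool_rot": TCP orientation; "contact_force": force on the tool from outside, world axes, zero at the start; "ft_torque": the same for the moment, N m; "finger_gap": finger opening in m; "finger_force": force on a finger pad.
Only numpy, scipy, OpenCV 4.12 (cv2) and the standard library are available. Lean on these libraries where they do the work, as an engineer would, in place of code of your own. Each camera call takes 0.05 s, during which the arm holds its last target. There are 200 camera calls.

## Working session

There is one attempt and no reset: what is moved stays moved. The work goes in short steps, Python scripts to look and compute and a shell command to move; the robot and the scene stay as the last step left them, time stands still between calls to the robot, and variables do not carry over. Pictures are saved under pics/ and viewed, at most 10 in all, crops included, and the job is handed in when it is done.

```bash
ls; mkdir -p pics
cat > h.py <<'E'
import numpy as np, cv2
from station import robot
def cam(n,save=None):
    c=robot.read_camera(n)
    if save: cv2.imwrite('pics/'+save,c['frame'])
    return c
def K(c):
    f=200/np.tan(np.radians(c['vfov'])/2); return np.array([[f,0,c['cx']],[0,f,c['cy']],[0,0,1.]]),np.array([c['k1'],0,0,0,0.])
def w(c,px,z):
    k,d=K(c); R=np.array(c['R']);t=np.array(c['t'])
    p=cv2.undistortPoints(np.array([[px]],float),k,d)[0,0]
    r=R.T@np.array([p[0],p[1],1]); o=-R.T@t
    return o+r*(z-o[2])/r[2]
def proj(c,X):
    k,d=K(c); R=np.array(c['R']);t=np.array(c['t'])
    return cv2.projectPoints(np.array(X,float).reshape(-1,1,3),cv2.Rodrigues(R)[0],t,k,d)[0][:,0]
E
python3 - <<'E'
from h import *
for n in('scene','top'):
    c=cam(n,n+'1.png'); print(n,-np.array(c['R']).T@np.array(c['t']),c['vfov'],c['k1'])
s=robot.get_state(); print(s)
E
```

```text
inch.py
pics
station.py
scene [ 1.01405381 -0.50807708  0.63438366] 57.8720817177543 -0.033837771454846184
top [ 0.51142842 -0.01637677  1.09761439] 49.86999100990439 -0.11525451571058998
{'time_s': 0.1, 'joints': array([ 1.4641854 ,  0.50175263, -0.42678829,  1.55130901,  0.22083449,
        1.13834412, -0.21030374]), 'qvel': array([-0.00049038, -0.00235358, -0.00198955, -0.00247831,  0.00161179,
       -0.00067514,  0.00020337]), 'tau': array([-1.29494449e-02, -5.67860520e+01, -5.83932817e+00, -2.79909647e+01,
       -6.89802272e-02,  2.41023616e-02,  7.93495224e-05]), 'tool_pos': array([ 0.23466138, -0.60553388,  0.24779645]), 'tool_rot': array([-8.64002375e-04,  9.82950042e-01,  1.83870730e-01, -1.53389722e-04]), 'contact_force': array([ 0.3296064 , -0.07968128, -0.74017225]), 'ft_torque': array([-0.00707013, -0.0019147 , -0.13104821]), 'finger_force': 0.0, 'finger_gap': 0.09206359310850384}
```

View pics/top1.png

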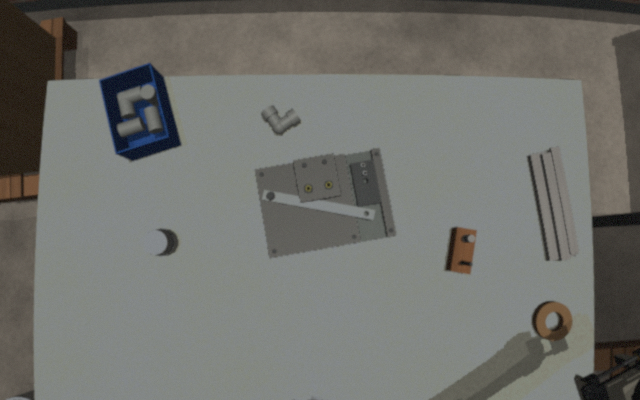

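View pics/scene1.png

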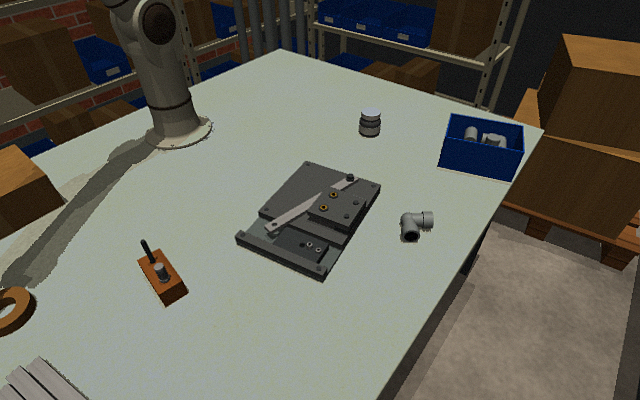

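The top view shows the bar's pivot near (270,196), its free hole near (369,213), and the block near (462,250). The pin is at the block's upper end (471,238) and the punch at its lower end. I'll enlarge both areas.

Run:
```python
import cv2,numpy as np
t=cv2.imread('pics/top1.png'); s=cv2.imread('pics/scene1.png')
a=cv2.resize(t[140:265,250:410],None,fx=4.5,fy=4.5,interpolation=cv2.INTER_CUBIC)
cv2.imwrite('pics/top_c.png',cv2.convertScaleAbs(a,alpha=1.3))
a=np.hstack([cv2.resize(s[150:290,225:390],None,fx=3.4,fy=3.4,interpolation=cv2.INTER_CUBIC),cv2.resize(t[215:285,440:485],(221,344),interpolation=cv2.INTER_CUBIC)[:0+344].copy() if 0 else cv2.copyMakeBorder(cv2.resize(t[220:280,440:485],None,fx=5,fy=5,interpolation=cv2.INTER_CUBIC),0,176,0,0,cv2.BORDER_CONSTANT)])
cv2.imwrite('pics/mix.png',cv2.convertScaleAbs(a,alpha=1.3)); print(a.shape)
```

```text
(476, 786, 3)
```

View pics/top_c.png

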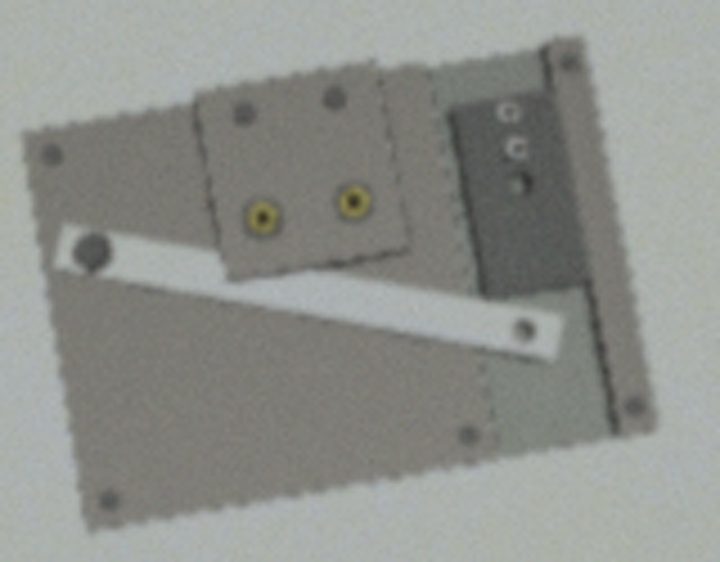

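View pics/mix.png

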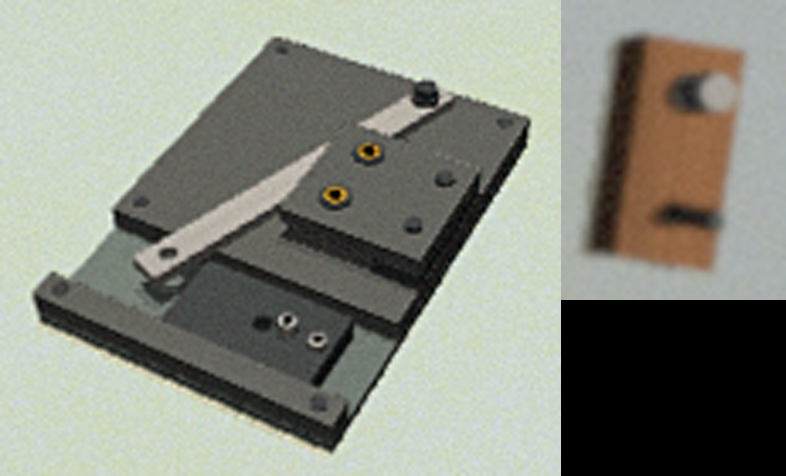

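Run:
```python
from h import *
c=cam('top'); s=cam('scene')
T=lambda u,v:((u+.5)/4.5-.5+250,(v+.5)/4.5-.5+140)
S=lambda u,v:((u+.5)/3.4-.5+225,(v+.5)/3.4-.5+150)
B=lambda u,v:((u-561+.5)/5-.5+440,(v+.5)/5-.5+220)
def p(n,*a): print(n,np.round(w(*a),4))
p('piv',c,T(92,251),.053);p('piv s',s,S(428,90),.053)
p('hole',c,T(525,328),.040);p('hole s',s,S(168,254),.040)
p('bush',c,T(520,183),.03);p('bush s',s,S(263,323),.03)
p('stop',c,T(517,148),.042);p('stop s',s,S(288,321),.042)
p('pin',c,B(718,92),.087);p('punch',c,B(712,218),.109)
p('pin s',s,(158.5,265.5),.087);p('punch s',s,(144,241),.109)
for n,q in [('TL',(22,133)),('BL',(90,531)),('BR',(655,428)),('TR',(583,38))]: p(n,c,T(*q),.03)
st=robot.get_state();print(cv2.Rodrigues(np.eye(3))[0].T)
from scipy.spatial.transform import Rotation as R
q=st['tool_rot'];print(R.from_quat(np.roll(q,-1)).as_matrix())
```

```text
piv [0.6158 0.1005 0.053 ]
piv s [0.6205 0.0973 0.053 ]
hole [ 0.5754 -0.1358  0.04  ]
hole s [ 0.5754 -0.1373  0.04  ]
bush [ 0.6568 -0.1348  0.03  ]
bush s [ 0.6583 -0.1372  0.03  ]
stop [ 0.6746 -0.132   0.042 ]
stop s [ 0.6767 -0.1336  0.042 ]
pin [ 0.5124 -0.3795  0.087 ]
punch [ 0.4543 -0.3676  0.109 ]
pin s [ 0.5125 -0.3797  0.087 ]
punch s [ 0.4586 -0.3691  0.109 ]
TL [0.6845 0.1433 0.03  ]
BL [0.4636 0.1023 0.03  ]
BR [ 0.521  -0.2084  0.03  ]
TR [ 0.739  -0.1711  0.03  ]
[[0. 0. 0.]]
[[ 9.32388714e-01  3.61456975e-01 -3.74417319e-04]
 [ 3.61457164e-01 -9.32388019e-01  1.14039028e-03]
 [ 6.30997996e-05 -1.19862285e-03 -9.99999280e-01]]
```
Jig yaw: TL->BL direction = (-.221,-.041) → -x local. So local +x = (.983,.182) => yaw 10.5°. Local -y = (sin, -cos) = (.182,-.983)... TL->TR=(.0545,-.314) → (.171,-.985), 9.85°. Yaw ~10.1°. Pivot ~ (.617,.0995). Bar dir: (-.041,-.2365)/240.. length .240 good. Angle from -y line: bar angle = atan(.041/.2365)=9.8° other side → total ~20°. Good.
Bush distance from pivot: (.040,-.236): angle 9.6° → local x ≈ -2mm... so stop at about ±0. 

Both views agree to about 2 mm. The pivot is near (.617,.099) and the bar hole at (.575,-.136), which makes the radius 240 mm as it should be. The bush is near (.657,-.136) and the pin at (.512,-.380). I'll move over with closed fingers and square the tool with the world axes.

Units first: shifts go in units of 50 mm and turns go in units of 0.05 rad. So 0.3 m is 6, 0.28 m is 5.6, 0.37 rad is 7.4.

```bash
echo '[[[0.8,-0.6,0,0,0,2,0],[1.6,-1.2,0,0,0,4,0],[2.4,-1.8,0,0,0,6,0],[3.2,-2.4,0,0,0,7.4,0],[4,-3,0,0,0,7.4,0],[4.8,-3.6,0,0,0,7.4,0],[5.6,-4.2,0,0,0,7.4,0],[6,-4.6,0,0,0,7.4,0]]]' | python3 inch.py; python3 -c "
from h import *
from scipy.spatial.transform import Rotation as R
s=robot.get_state();print(R.from_quat(np.roll(s['tool_rot'],-1)).as_matrix().round(4),s['contact_force'])"
```

```text
time_s: 1.0
tool_pos: [0.4341, -0.2787, 0.2491]
tool_rot: [-0.0, 1.0, 0.003, 0.001]
contact_force: [0.2, -0.1, -0.3]
finger_gap: 0.0321
finger_force: 0.0
[[ 1.0e+00  5.0e-03  1.7e-03]
 [ 5.0e-03 -1.0e+00  9.0e-04]
 [ 1.7e-03 -9.0e-04 -1.0e+00]] [ 0.23929587 -0.07247225 -0.25239641]
```

To row units: -0.151 m is -3.02, 0.096 m is 1.92.

```bash
echo '[[[0.6,-0.8,0,0,0,0,0],[1.2,-1.6,0,0,0,0,0],[1.8,-2.4,0,0,0,0,0],[1.92,-3.02,0.6,0,0,0,0],[1.92,-3.02,1.6,0,0,0,0],[1.92,-3.02,2.6,0,0,0,0],[1.92,-3.02,3.5,0,0,0,0],[1.92,-3.02,3.7,0,0,0,0]]]' | python3 inch.py; echo '[[[0,0,0,0,0,0,0]]]' | python3 inch.py; python3 -c "
from h import *
cam('scene','s2.png');a=cv2.imread('pics/s2.png')[120:300,200:400];cv2.imwrite('pics/s2c.png',cv2.resize(a,None,fx=3,fy=3,interpolation=cv2.INTER_CUBIC))"
```

```text
time_s: 1.8
tool_pos: [0.5234, -0.1313, 0.0589]
tool_rot: [-0.001, 1.0, 0.0, -0.004]
contact_force: [-1.0, 0.1, -0.0]
finger_gap: 0.0002
finger_force: 0.0
time_s: 1.9
tool_pos: [0.5264, -0.1317, 0.0625]
tool_rot: [-0.001, 1.0, 0.0, -0.002]
contact_force: [0.1, -1.5, 0.3]
finger_gap: 0.0007
finger_force: 0.0
```

View pics/s2c.png

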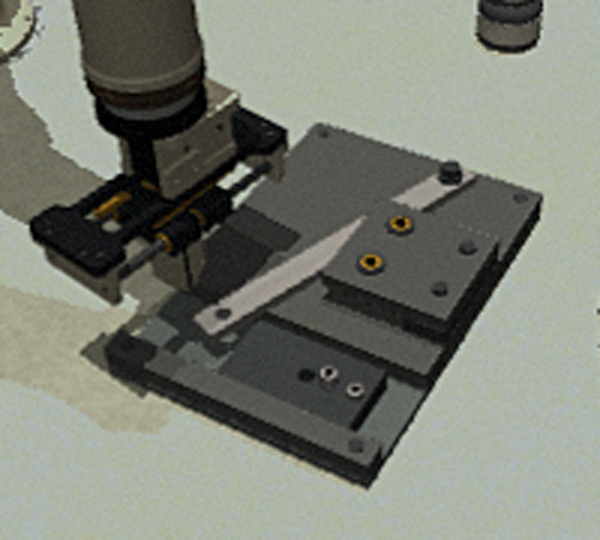

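The closed fingers stand just on the -x side of the bar near its free end, clear of the rail. I'll lower them and start pushing gently.

To row units: 0.028 m is 0.56, 0.024 m is 0.48.

```bash
echo '[[[0.1,0,0.12,0,0,0,0],[0.2,0,0.12,0,0,0,0],[0.3,0,0.12,0,0,0,0],[0.4,0,0.12,0,0,0,0],[0.48,0,0.12,0,0,0,0],[0.56,0,0.12,0,0,0,0]]]' | python3 inch.py; echo '[[[0.08,0,0,0,0,0,0],[0.16,0,0,0,0,0,0],[0.24,0,0,0,0,0,0]]]' | python3 inch.py
```

```text
time_s: 2.55
tool_pos: [0.5554, -0.1325, 0.0578]
tool_rot: [0.0, 1.0, -0.0, -0.001]
contact_force: [-2.2, -1.0, 0.3]
finger_gap: 0.0005
finger_force: 1.0
time_s: 2.85
tool_pos: [0.5677, -0.1323, 0.0576]
tool_rot: [-0.0, 1.0, -0.0, -0.0]
contact_force: [-1.6, -0.9, 0.5]
finger_gap: 0.0004
finger_force: 0.7
```

To row units: 0.02 m is 0.4, 0.016 m is 0.32.

```bash
echo '[[[0.08,0,0,0,0,0,0],[0.16,0,0,0,0,0,0],[0.24,0,0,0,0,0,0],[0.32,0,0,0,0,0,0],[0.4,0,0,0,0,0,0]]]' | python3 inch.py
```

```text
time_s: 3.35
tool_pos: [0.588, -0.1322, 0.0577]
tool_rot: [0.0, 1.0, -0.0, 0.0]
contact_force: [-0.3, -0.6, 0.4]
finger_gap: 0.0007
finger_force: 0.7
```

```bash
echo '[[[0.08,0,0,0,0,0,0],[0.16,0,0,0,0,0,0],[0.24,0,0,0,0,0,0],[0.32,0,0,0,0,0,0],[0.4,0,0,0,0,0,0],[0.48,0,0,0,0,0,0],[0.54,0,0,0,0,0,0],[0.6,0,0,0,0,0,0]]]' | python3 inch.py; echo '[[[0.04,0,0,0,0,0,0],[0.06,0,0,0,0,0,0],[0.08,0,0,0,0,0,0]]]' | python3 inch.py
```

```text
time_s: 4.15
tool_pos: [0.6178, -0.1321, 0.0577]
tool_rot: [-0.0, 1.0, -0.0, -0.0]
contact_force: [-1.6, -0.4, -0.2]
finger_gap: 0.0006
finger_force: 0.8
time_s: 4.45
tool_pos: [0.6215, -0.1321, 0.0577]
tool_rot: [-0.0, 1.0, -0.0, -0.0]
contact_force: [-1.8, 0.3, 1.2]
finger_gap: 0.0001
finger_force: 0.8
```

```bash
for i in 1 2 3; do python3 -c "1"; done; echo '[[[0.02,0,0,0,0,0,0],[0.04,0,0,0,0,0,0],[0.06,0,0,0,0,0,0]]]' | python3 inch.py; echo '[[[0.02,0,0,0,0,0,0],[0.04,0,0,0,0,0,0]]]' | python3 inch.py
```

```text
time_s: 4.75
tool_pos: [0.6246, -0.132, 0.0578]
tool_rot: [-0.0, 1.0, -0.0, -0.0]
contact_force: [-1.6, -0.2, 1.1]
finger_gap: 0.0001
finger_force: 0.7
time_s: 4.95
tool_pos: [0.6266, -0.1319, 0.0577]
tool_rot: [-0.0, 1.0, 0.0, -0.0]
contact_force: [-1.7, 0.3, 0.3]
finger_gap: 0.0005
finger_force: 0.7
```

To row units: 0.002 m is 0.04, 0.001 m is 0.02.

```bash
echo '[[[0.02,0,0,0,0,0,0],[0.04,0,0,0,0,0,0]]]' | python3 inch.py
```

```text
time_s: 5.15
tool_pos: [0.6286, -0.1319, 0.0577]
tool_rot: [-0.0, 1.0, 0.0, -0.0]
contact_force: [-2.4, 0.1, 0.7]
finger_gap: 0.0007
finger_force: 0.7
```

```bash
echo '[[[0.01,0,0,0,0,0,0],[0.02,0,0,0,0,0,0]]]' | python3 inch.py
```

```text
time_s: 5.35
tool_pos: [0.6296, -0.132, 0.0577]
tool_rot: [-0.0, 1.0, 0.0, -0.0]
contact_force: [-1.7, 0.7, -0.3]
finger_gap: 0.0002
finger_force: 0.7
```

To row units: 0.001 m is 0.02, 0.0005 m is 0.01.

```bash
echo '[[[0.01,0,0,0,0,0,0],[0.02,0,0,0,0,0,0]]]' | python3 inch.py
```

```text
time_s: 5.55
tool_pos: [0.6306, -0.1322, 0.0577]
tool_rot: [-0.0, 1.0, -0.0, -0.0]
contact_force: [-1.5, 1.7, 0.2]
finger_gap: 0.0005
finger_force: 0.7
```

```bash
echo '[[[0.01,0,0,0,0,0,0],[0.02,0,0,0,0,0,0]]]' | python3 inch.py
```

```text
time_s: 5.75
tool_pos: [0.6316, -0.1322, 0.0577]
tool_rot: [0.0, 1.0, -0.0, 0.0]
contact_force: [-1.8, 0.0, -0.1]
finger_gap: 0.0005
finger_force: 0.7
```

To row units: 0.001 m is 0.02, 0.0005 m is 0.01.

```bash
echo '[[[0.01,0,0,0,0,0,0],[0.02,0,0,0,0,0,0]]]' | python3 inch.py
```

```text
time_s: 5.95
tool_pos: [0.6326, -0.1322, 0.0577]
tool_rot: [-0.0, 1.0, -0.0, 0.0]
contact_force: [-2.3, 0.6, 0.6]
finger_gap: 0.0001
finger_force: 0.7
```

To row units: 0.001 m is 0.02, 0.0005 m is 0.01.

```bash
echo '[[[0.01,0,0,0,0,0,0],[0.02,0,0,0,0,0,0]]]' | python3 inch.py
```

```text
time_s: 6.15
tool_pos: [0.6332, -0.1322, 0.0576]
tool_rot: [-0.0, 1.0, -0.0, -0.0]
contact_force: [-3.6, 1.0, 1.9]
finger_gap: 0.0002
finger_force: 1.7
```

To row units: 0.001 m is 0.02, 0.0005 m is 0.01.

```bash
echo '[[[0.01,0,0,0,0,0,0],[0.02,0,0,0,0,0,0]]]' | python3 inch.py
```

```text
time_s: 6.35
tool_pos: [0.6334, -0.1321, 0.0575]
tool_rot: [0.0, 1.0, -0.0, -0.001]
contact_force: [-6.0, 0.6, 3.2]
finger_gap: 0.0004
finger_force: 3.2
```

The stop has been met: the force went from 1.7 to 6 N while the position stalled. I'll press a little more, hold, then look.

```bash
echo '[[[0.01,0,0,0,0,0,0],[0.01,0,0,0,0,0,0],[0.01,0,0,0,0,0,0],[0.01,0,0,0,0,0,0],[0.01,0,0,0,0,0,0]]]' | python3 inch.py; python3 -c "
from h import *
s=robot.get_state();print(s['contact_force'])"
```

```text
time_s: 6.85
tool_pos: [0.6335, -0.1321, 0.0575]
tool_rot: [0.0, 1.0, -0.0, -0.002]
contact_force: [-6.2, 0.8, 3.8]
finger_gap: 0.0004
finger_force: 3.5
[-6.17607785  0.84011616  3.84701278]
```

To row units: 0.0008 m is 0.016, 0.0004 m is 0.008.

```bash
echo '[[[0.008,0,0,0,0,0,0],[0.016,0,0,0,0,0,0],[0.016,0,0,0,0,0,0],[0.016,0,0,0,0,0,0],[0.016,0,0,0,0,0,0]]]' | python3 inch.py
```

```text
time_s: 7.35
tool_pos: [0.6337, -0.1321, 0.0574]
tool_rot: [0.0, 1.0, -0.0, -0.002]
contact_force: [-8.5, 1.6, 5.3]
finger_gap: 0.0004
finger_force: 4.4
```

Held at 8.5 N. Backing off and rising.

To row units: -0.03 m is -0.6, 0.16 m is 3.2.

```bash
echo '[[[-0.08,0,0,0,0,0,0],[-0.6,0,0,0,0,0,0],[-0.6,0,-0.8,0,0,0,0],[-0.6,0,-1.6,0,0,0,0],[-1.2,0.8,-2,0,0,0,0.04],[-1.8,1.6,-2,0,0,0,0.04],[-2,2.4,-2,0,0,0,0.04],[-2.2,3.2,-2,0,0,0,0.04]]]' | python3 inch.py; echo '[[[0,0.6,0,0,0,0,0.04],[0,0.6,0,0,0,0,0.04],[0,0.6,0,0,0,0,0.04]]]' | python3 inch.py; python3 -c "
from h import *
t=cam('top')['frame'];s=cam('scene')['frame']
z=lambda a,f:cv2.resize(a,None,fx=f,fy=f,interpolation=cv2.INTER_CUBIC)
a=z(t[140:240,330:480],2.6);b=z(s[200:300,120:350],3.4)
cv2.imwrite('pics/t3c.png',z(t[150:230,320:420],6));cv2.imwrite('pics/s3c.png',z(s[150:300,120:360],3.3))"
```

```text
time_s: 8.15
tool_pos: [0.5256, -0.2952, 0.1589]
tool_rot: [0.001, 1.0, -0.001, 0.001]
contact_force: [0.1, -1.2, 0.7]
finger_gap: 0.0279
finger_force: 0.0
time_s: 8.45
tool_pos: [0.5263, -0.3234, 0.158]
tool_rot: [0.0, 1.0, -0.001, 0.001]
contact_force: [-0.4, 0.6, 0.2]
finger_gap: 0.0397
finger_force: 0.0
```

View pics/t3c.png

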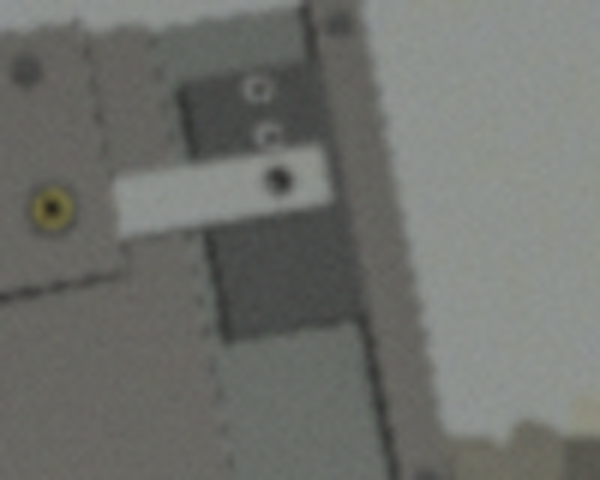

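View pics/s3c.png

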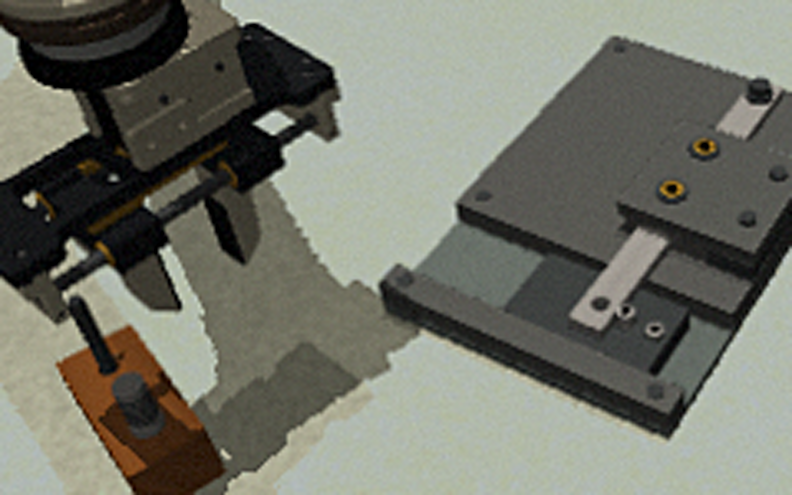

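The bar lies against the stop button. Its hole is at (279,180) in the top crop and (601,303) in the scene crop. The pin top is at (129,381) in the scene crop.

Run:
```python
from h import *
c=cam('top'); s=cam('scene')
T=lambda u,v:((u+.5)/6-.5+320,(v+.5)/6-.5+150)
S=lambda u,v:((u+.5)/3.3-.5+120,(v+.5)/3.3-.5+150)
print(w(c,T(279,180),.04),w(s,S(601,303),.04),w(s,S(129,381),.087))
st=robot.get_state(); print(st['tool_pos'])
```

```text
[ 0.65714976 -0.13598925  0.04      ] [ 0.65799024 -0.13685066  0.04      ] [ 0.51204415 -0.37891817  0.087     ]
[ 0.52675641 -0.32033289  0.1579274 ]
```

To row units: 0.08 m is 1.6, 0.07 m is 1.4.

```bash
echo '[[[-0.14,0.6,0,0,0,0,0.04],[-0.292,1.18,0,0,0,0,0.04],[-0.292,1.18,0.6,0,0,0,0.04],[-0.292,1.18,1.2,0,0,0,0.04],[-0.292,1.18,1.4,0,0,0,0.04],[-0.292,1.18,1.5,0,0,0,0.04],[-0.292,1.18,1.6,0,0,0,0.04],[-0.292,1.18,1.6,0,0,0,0.04]]]' | python3 inch.py
```

```text
time_s: 9.45
tool_pos: [0.512, -0.3809, 0.0783]
tool_rot: [0.0, 1.0, 0.0, 0.0]
contact_force: [0.2, 0.7, 0.2]
finger_gap: 0.0397
finger_force: 0.0
```

```bash
echo '[[[0,0,0,0,0,0,0.04],[0,0,0,0,0,0,0.04]]]' | python3 inch.py; python3 -c "
from h import *
t=cam('top')['frame'];s=cam('scene')['frame']
z=lambda a,f:cv2.resize(a,None,fx=f,fy=f,interpolation=cv2.INTER_CUBIC)
cv2.imwrite('pics/s4c.png',z(s[190:310,100:240],4.5))"
```

```text
time_s: 9.65
tool_pos: [0.5119, -0.3815, 0.0788]
tool_rot: [0.001, 1.0, -0.0, 0.001]
contact_force: [0.3, -1.3, 0.8]
finger_gap: 0.0401
finger_force: 0.0
```

View pics/s4c.png

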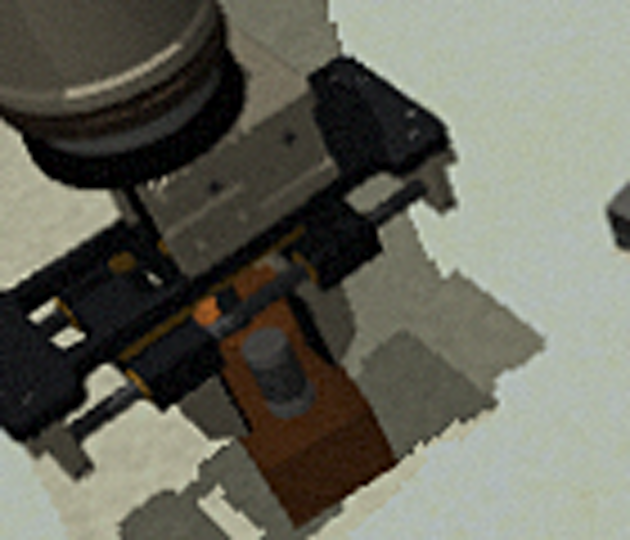

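The fingers straddle the pin, with the punch clear behind. Nudging y and closing.

To row units: -0.0015 m is -0.03.

```bash
echo '[[[0,-0.03,0,0,0,0,0.03],[0,-0.03,0,0,0,0,0.022],[0,-0.03,0,0,0,0,0.018],[0,-0.03,0,0,0,0,0.01],[0,-0.03,0,0,0,0,0],[0,-0.03,0,0,0,0,0],[0,-0.03,0,0,0,0,0]]]' | python3 inch.py; python3 -c "
from h import *
s=robot.get_state();print(s['contact_force'],s['tool_pos'],s['ft_torque'])"
```

```text
time_s: 10.45
tool_pos: [0.5113, -0.3797, 0.0778]
tool_rot: [0.0, 1.0, -0.0, 0.0]
contact_force: [-0.4, -0.1, 0.5]
finger_gap: 0.0173
finger_force: 30.0
[-0.36346411 -0.05597708  0.53821135] [ 0.51126364 -0.37970151  0.07776054] [0.01441716 0.05164175 0.016119  ]
```

Pin gripped at the expected diameter. Lifting and carrying it over the hole.

```bash
echo '[[[0,0,-0.4,0,0,0,0],[0,0,-1,0,0,0,0],[0,0,-1.6,0,0,0,0],[0.5,-0.8,-1.6,0,0,0,0],[1,-1.6,-1.6,0,0,0,0],[1.5,-2.4,-1.6,0,0,0,0],[2,-3.2,-1.6,0,0,0,0],[2.4,-4,-1.6,0,0,0,0]]]' | python3 inch.py; echo '[[[0.3,-0.6,0,0,0,0,0],[0.5,-0.86,0,0,0,0,0],[0.5,-0.86,0,0,0,0,0],[0.5,-0.86,0.4,0,0,0,0],[0.5,-0.86,0.6,0,0,0,0],[0.5,-0.86,0.6,0,0,0,0],[0.5,-0.86,0.6,0,0,0,0],[0.5,-0.86,0.6,0,0,0,0]]]' | python3 inch.py; python3 -c "
from h import *
s=robot.get_state();print(s['contact_force'],s['tool_pos'],s['tool_rot'])"
```

```text
time_s: 11.25
tool_pos: [0.6323, -0.1779, 0.1576]
tool_rot: [-0.0, 1.0, -0.0, 0.0]
contact_force: [0.0, -0.1, -2.1]
finger_gap: 0.0174
finger_force: 30.0
time_s: 12.05
tool_pos: [0.6566, -0.1376, 0.1285]
tool_rot: [0.0, 1.0, -0.001, 0.001]
contact_force: [0.3, -0.5, -1.1]
finger_gap: 0.0176
finger_force: 30.0
[ 0.27420738 -0.46505206 -1.10070033] [ 0.65657384 -0.13764298  0.12850204] [ 1.77114415e-04  9.99999615e-01 -6.80456265e-04  5.25541678e-04]
```

```bash
echo '[[[0,-0.02,0.2,0,0,0,0],[0,-0.02,0.4,0,0,0,0],[0,-0.02,0.52,0,0,0,0],[0,-0.02,0.52,0,0,0,0],[0,-0.02,0.52,0,0,0,0],[0,-0.02,0.52,0,0,0,0]]]' | python3 inch.py; python3 -c "
from h import *
t=cam('top')['frame'];s=cam('scene')['frame']
z=lambda a,f:cv2.resize(a,None,fx=f,fy=f,interpolation=cv2.INTER_CUBIC)
cv2.imwrite('pics/s5c.png',z(s[190:270,240:340],6))
print(robot.get_state()['tool_pos'])"
```

```text
time_s: 12.65
tool_pos: [0.6566, -0.1356, 0.102]
tool_rot: [-0.0, 1.0, -0.0, 0.0]
contact_force: [-0.3, 0.6, -1.3]
finger_gap: 0.0172
finger_force: 30.0
[ 0.65664468 -0.1356903   0.10218313]
```

View pics/s5c.png

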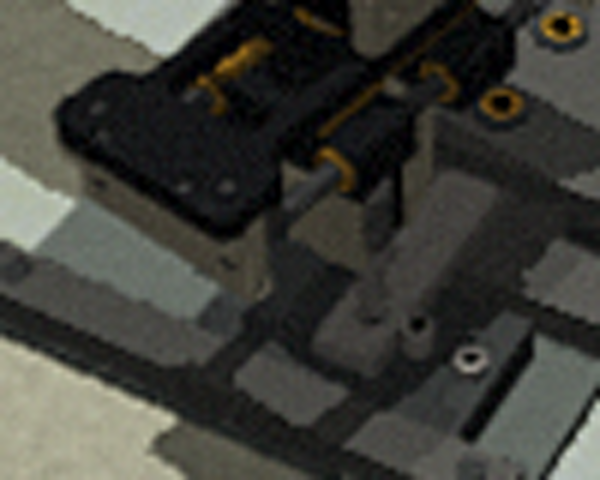

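The shank ends just above the hole, at about (372,310) in the crop. Lowering slowly while feeling the force.

To row units: 0.0008 m is 0.016, 0.007 m is 0.14.

```bash
echo '[[[0,0.016,0.04,0,0,0,0],[0,0.016,0.08,0,0,0,0],[0,0.016,0.1,0,0,0,0],[0,0.016,0.12,0,0,0,0],[0,0.016,0.14,0,0,0,0],[0,0.016,0.14,0,0,0,0]]]' | python3 inch.py
```

```text
time_s: 13.35
tool_pos: [0.6561, -0.1364, 0.0945]
tool_rot: [-0.0, 1.0, -0.0, -0.0]
contact_force: [-0.2, 0.5, -1.9]
finger_gap: 0.0175
finger_force: 30.0
```

To row units: 0.002 m is 0.04, 0.001 m is 0.02.

```bash
echo '[[[0,0,0.02,0,0,0,0],[0,0,0.04,0,0,0,0],[0,0,0.04,0,0,0,0]]]' | python3 inch.py
```

```text
time_s: 13.65
tool_pos: [0.6561, -0.1365, 0.0926]
tool_rot: [-0.0, 1.0, -0.0, -0.0]
contact_force: [-0.5, 0.1, -0.9]
finger_gap: 0.0175
finger_force: 30.0
```

```bash
echo '[[[0,0,0.02,0,0,0,0],[0,0,0.04,0,0,0,0],[0,0,0.06,0,0,0,0],[0,0,0.08,0,0,0,0]]]' | python3 inch.py
```

```text
time_s: 14.05
tool_pos: [0.6563, -0.1365, 0.0886]
tool_rot: [-0.0, 1.0, -0.0, 0.0]
contact_force: [0.1, -0.4, -1.4]
finger_gap: 0.0171
finger_force: 30.0
```

To row units: 0.004 m is 0.08, 0.003 m is 0.06.

```bash
echo '[[[0,0,0.02,0,0,0,0],[0,0,0.04,0,0,0,0],[0,0,0.06,0,0,0,0],[0,0,0.08,0,0,0,0]]]' | python3 inch.py
```

```text
time_s: 14.45
tool_pos: [0.6563, -0.1365, 0.0846]
tool_rot: [0.0, 1.0, -0.0, -0.0]
contact_force: [-0.5, -0.1, -0.8]
finger_gap: 0.0172
finger_force: 30.0
```

```bash
echo '[[[0,0,0.02,0,0,0,0],[0,0,0.04,0,0,0,0],[0,0,0.06,0,0,0,0],[0,0,0.08,0,0,0,0]]]' | python3 inch.py
```

```text
time_s: 14.85
tool_pos: [0.6562, -0.1362, 0.0807]
tool_rot: [-0.0, 1.0, 0.0, -0.0]
contact_force: [0.6, 0.7, 0.2]
finger_gap: 0.0171
finger_force: 30.0
```

```bash
echo '[[[0,0,0.02,0,0,0,0],[0,0,0.04,0,0,0,0],[0,0,0.06,0,0,0,0],[0,0,0.08,0,0,0,0],[0,0,0.1,0,0,0,0],[0,0,0.12,0,0,0,0]]]' | python3 inch.py
```

```text
time_s: 15.45
tool_pos: [0.6562, -0.1362, 0.0746]
tool_rot: [-0.0, 1.0, -0.0, -0.0]
contact_force: [-0.2, 2.0, 0.2]
finger_gap: 0.0171
finger_force: 30.0
```

To row units: 0.002 m is 0.04, 0.001 m is 0.02.

```bash
echo '[[[0,0,0.02,0,0,0,0],[0,0,0.04,0,0,0,0],[0,0,0.04,0,0,0,0]]]' | python3 inch.py
```

```text
time_s: 15.75
tool_pos: [0.6562, -0.1363, 0.0725]
tool_rot: [-0.0, 1.0, -0.0, -0.0]
contact_force: [-1.1, 1.3, -1.7]
finger_gap: 0.0174
finger_force: 30.0
```

```bash
echo '[[[0,0,0.01,0,0,0,0],[0,0,0.02,0,0,0,0],[0,0,0.03,0,0,0,0],[0,0,0.03,0,0,0,0]]]' | python3 inch.py
```

```text
time_s: 16.15
tool_pos: [0.6563, -0.1363, 0.0712]
tool_rot: [-0.0, 1.0, -0.0, 0.0]
contact_force: [-0.6, 2.5, -0.5]
finger_gap: 0.0172
finger_force: 30.0
```

To row units: 0.001 m is 0.02, 0.0005 m is 0.01.

```bash
echo '[[[0,0,0.01,0,0,0,0],[0,0,0.02,0,0,0,0],[0,0,0.02,0,0,0,0]]]' | python3 inch.py
```

```text
time_s: 16.45
tool_pos: [0.6563, -0.1363, 0.0708]
tool_rot: [0.0, 1.0, 0.0, 0.0]
contact_force: [-3.2, 2.7, 4.9]
finger_gap: 0.0172
finger_force: 30.0
```

The shoulder has landed at the predicted height, z .0708, with 5 N. I'll release a little, then lift off straight up.

To row units: -0.13 m is -2.6, -0.1 m is -2.

```bash
echo '[[[0,0,0,0,0,0,0.03],[0,0,0,0,0,0,0.034],[0,0,0,0,0,0,0.034],[0,0,0,0,0,0,0.034],[0,0,-0.4,0,0,0,0.034],[0,0,-1,0,0,0,0.034],[0,0,-2,0,0,0,0.034],[0,0,-2.6,0,0,0,0.034]]]' | python3 inch.py; echo '[[[-0.8,0.6,0,0,0,0,0.034],[-1.6,1.2,0,0,0,0,0.034],[-2.4,1.8,0,0,0,0,0.034],[-3,2.4,0,0,0,0,0.034],[-3,2.4,0,0,0,0,0.034]]]' | python3 inch.py; python3 -c "
from h import *
t=cam('top')['frame'];s=cam('scene')['frame']
z=lambda a,f:cv2.resize(a,None,fx=f,fy=f,interpolation=cv2.INTER_CUBIC)
cv2.imwrite('pics/f.png',np.hstack([z(s[190:270,240:340],4),z(t[150:230,320:420],4)]))"
```

```text
time_s: 17.25
tool_pos: [0.6576, -0.1367, 0.2037]
tool_rot: [0.0, 1.0, -0.0, 0.002]
contact_force: [1.4, -0.2, 0.7]
finger_gap: 0.0341
finger_force: 0.0
time_s: 17.75
tool_pos: [0.5006, -0.2636, 0.1997]
tool_rot: [0.002, 1.0, -0.005, -0.002]
contact_force: [0.1, -0.3, 0.9]
finger_gap: 0.0338
finger_force: 0.0
```

View pics/f.png

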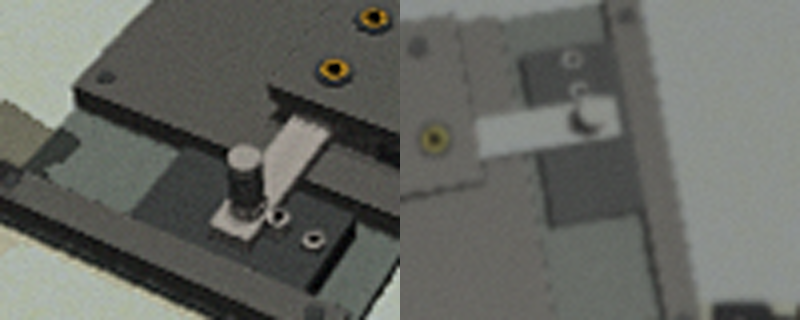

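The pin stands upright with its shoulder on the bar, and the bar is still at the stop. Handing in.

```bash
python3 -c "
from station import robot
print(robot.finish_job())"
```

```text
the job is handed in; nothing more can be done
None
```

I handed the job in at about 18 s. The bar was held at the stop with at most 8.5 N, and the lock pin stands fully home through it into the bush. The gripper is clear; the verdict was not reported back.

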